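Open the sprung filler cap of the air-line oiler

TASK

The air-line oiler on the bench is due for a refill: push its sprung filler cap down clear of the catch, twist it anticlockwise to the stop, lift it out and set it down in the black bowl. Do not force the cap or its catch, do not drop it or let it fly off, and leave the other things on the bench where they are.

Things in the scene. Friction and masses are not known exactly. Their poses are not given: they have to be found in the camera images.
- neck_rim (a point): Centre of the rim of the oiler's upright aluminium filler neck (64 mm diameter), 72 mm above the bench. The oiler is a grey cast box screwed to the bench, 130 x 96 x 40 mm high (foot tabs to 168 mm along x), with the neck in the middle of its top. x runs along the box's long side, z up. With the cap locked, its grip bar lies along this x within about 5 degrees.
- neck_catch (a point): Point on the neck's axis, 10 mm below the rim, level with the tops of the locked lugs. The unseen catch lets go once the cap is down by 2.5 to 8 mm (differs each time); hard bottom 2 mm lower. Kept down, the cap turns anticlockwise (from above) to a hard stop 48 to 80 degrees from locked (differs each time); past 46 degrees it need not be kept down.
- cap_grip (a point): Middle of the black grip bar of the cap, locked in the neck at the start, 29 mm above the neck rim. Bar: 48 mm long (x), 16 mm thick (y; grasp across it), 24 mm high, standing on a black flange (64 mm diameter, 6 mm thick) whose top is 12 mm below this point. Cap: 56 mm high, about 0.09 kg, same when turned half round; z points up out of the neck.
- cap_foot (a point): Centre of the foot of the cap's steel stem (26 mm diameter), 44 mm below cap_grip. Two lugs 8 mm wide, 5 mm thick reach out along the cap's +x and -x to 20 mm from its axis, flush with the foot. At the stop the lugs are in line with the way out (0.1 rad of slack): lift straight up, 20 mm frees the cap. Elsewhere they hold it.
- plunger (a joint): Sprung plunger under the cap: m pushed down from the locked height (0 locked; about -0.005 with no cap on it). It lifts the cap with 5 N when locked plus 1 N per mm down, so 7.5 to 13 N frees the catch and 9.5 to 15 N reaches the hard bottom. Over 60 N (all contacts summed) between cap and oiler is too much: press to 16 to 20 N, turn only until a rise of 0.1 to 0.2 N m is felt.
- bowl_floor (a point): Centre of the inner floor of the black plastic bowl (176 mm across the rim, 60 mm high, floor 4 mm thick and about 140 mm across); 4 mm above the bench. It stays put.
- oil_can: Bystander: white bottle with a pointed spout, 48 mm diameter, 132 mm high, standing; origin at the centre of its foot.
- wood_block: Bystander: brown wooden offcut block on the bench, 60 x 40 x 40 mm; origin at the middle of its underside.
- pin_tin: Bystander: low round grey tin, 71 mm diameter, 30 mm high; origin at the centre of its underside.
Things that resemble listed ones, but are neither listed nor needed, are in the scene too. Of the things that look like the part that bears cap_grip, the middle-sized one is meant.

How it is judged:
By the outcome, as a careful person would: the job done as asked, in the order asked, and still so for the second after the job is handed in, with the robot touching nothing.
It also fails if it takes over 72 s, if anything falls off the work surface, if the arm or the gripper's body presses on something with over 40 N, if the wrist force passes 120 N, or if a joint passes its speed limit or range.

ROBOT

A 6-joint arm with a two-finger parallel gripper is mounted at the origin on the work surface; the furniture and walls round the work are solid. World frame = base frame: x ahead of the robot, y to its left, z up, the work surface at z = 0. Lengths are in m, angles in rad, forces in N, time in s.
With the tool pointing down it reaches from about 0.25 to 0.775 m from the base axis. Payload 4 kg.
Tool frame: the origin (TCP) lies at the centre of the arm's flange, where the gripper is bolted on; the fingertips stand 199 mm ahead of it and the grasp point (between the pads) lies 180 mm ahead of it (robot.tcp_to_tips is the z of the fingertips in the tool frame, in m); z points along the fingers, y is the line along which they close (so a half turn about z gives the same grasp; the last joint's range is limited). The gripper opens to 94 mm and grips with 3 to 60 N. Pads are 16 mm wide; open, the fingers measure 119 mm over their backs; the gripper's body (75 mm by 177 mm) begins 78 mm behind the grasp point.
Start: joints at [1.169, 0.087, 1.371, -0, 1.684, -0.103], TCP at [0.162, 0.526, 0.405] pointing down, gripper open.
Joint ranges: [-3.1, 3.1], [-0.76, 2.03], [0.27, 2.55], [-1.08, 4.22], [0.17, 2.65], [-2.57, 2.57]. Speed limits (rad/s): [2.79, 2.79, 3.14, 3.14, 3.14, 3.14].

INTERFACE

Orientations are given as [roll, pitch, yaw] about the fixed x, y, z axes, in that order (R = Rz(yaw) Ry(pitch) Rx(roll)).
In Python, from bench import robot gives the robot as it stands.
- The arm moves only by the tool play_rows, never from a script. Its arguments are lists of equal length, an entry for each row: "translation": the shift along the tool's x, y, z scaled (see below), a list of three; "twist": the turn, a rotation vector about the tool's x, y, z scaled (see below), a list of three; "gripper": the opening, from -1 (shut) to 1 (fully open). A call has 1 to 8 rows; each row shifts and turns the commanded pose from where the row before left it, along the tool's axes as they then stand; what a row does not reach is not made up. The controller multiplies each number of a shift by 0.04 m and each number of a turn by 0.1 rad. A row lasts 1/10 s, in which the tool goes at most 50 mm and 8.59 degrees, less where a joint would pass 70% of its speed; a pose out of reach is approached as far as the arm can. A call with a number of a shift or a turn outside -1 to 1 is refused whole. A call with a gripper value outside its range is refused whole. The fingers move at their own pace and stop on an object; the grip force is fixed at half the most. Time passes only in rows, so rows that do not move let the fingers close. It gives the time, the measured TCP pose, the force, the opening and the grip force at its end, in the units of the state.
- robot.get_obs(): the state, without advancing time (a new reading comes with each control period).
- robot.snapshot(name): name is "side" or "top" or "wrist"; returns the picture (480x640x3 uint8, red, green, blue); there is no depth.
- robot.camera_model(name): a dict with "camera_matrix" (3x3 intrinsics, pixels), "rvec" (rotation vector, rad) and "tvec" (3), from world to camera coordinates, as OpenCV has them. Camera axes: x right, y down, z forward; pixel columns grow to the right and rows downward; lengths in m; the calibration is good to about 2 mm. A picture is of the moment at which its call begins: read the wrist's pose just before it. camera_model takes no time and is no camera call; for the wrist camera it gives the pose at the moment of the call.
- robot.close_job(): hands the job in; it is judged then, once.
Trained networks look in the newest picture that a camera, given by its name, has taken for a name from the list of things; names that differ only in an ending like _2 or _b are one class to them, and where a whole thing is asked for, a point or a joint stands for the part that bears it (a point fixed in the world has none). Each returns a list of dicts, best first, with "score" (0 to 1); they miss things now and then, are a little off and sometimes report something else, mostly with a low value. They report only what shows in the picture. A call takes as long as a camera call. They do not tell look-alikes from the thing itself.
- robot.recognise(name, camera): "centre" ([x, y, z] in m, in world coordinates, good to about 4 mm: the middle of the surface that is visible of it).
- robot.spot_point(name, camera): "centre" ([x, y, z] in m, in world coordinates, good to about 4 mm: a listed point, or the origin of a listed thing).
The state is a dict: "time": time; "joint_positions": joint angles; "qvel": joint speeds; "joint_torque": joint torques, N m; "tool_pos": TCP position; "ee_rot": TCP orientation; "wrist_force": force on the tool from outside, world axes, zero at the start; "wrist_torque": the same for the moment, N m; "width": finger opening in m; "finger_force": force on a finger pad.
Only numpy, scipy, OpenCV 4.12 (cv2) and the standard library are available. Lean on these libraries where they do the work, as an engineer would, in place of code of your own. Each camera call takes 0.05 s, during which the arm holds its last target. There are 200 camera calls.

## Working session

There is one attempt and no reset: what is moved stays moved. The work goes in short steps, Python scripts to look and compute and a tool call to move; the robot and the scene stay as the last step left them, time stands still between calls to the robot, and variables do not carry over. Pictures are saved under pics/ and viewed, at most 10 in all, crops included, and the job is handed in when it is done.

Besides the shell and the picture viewer there is one more tool, called after "Call:" in YAML: its name, and indented under it one key for each argument. play_rows: Moves the arm, as the interface text tells. Its arguments: {"type":"object","properties":{"translation":{"type":"array","items":{"type":"array","items":{"type":"number","minimum":-1,"maximum":1}}},"twist":{"type":"array","items":{"type":"array","items":{"type":"number","minimum":-1,"maximum":1}}},"gripper":{"type":"array","items":{"type":"number"}}},"required":["translation","twist","gripper"]}

```bash
mkdir -p pics; cat > h.py <<'E'
import numpy as np,cv2
from bench import robot
def save(cam,name):
    im=robot.snapshot(cam); cv2.imwrite(f'pics/{name}.png',im[:,:,::-1]); return im
def proj(cam,p):
    m=robot.camera_model(cam)
    return cv2.projectPoints(np.array([p],float),np.array(m['rvec'],float),np.array(m['tvec'],float),np.array(m['camera_matrix'],float),None)[0].ravel()
def ray(m,px):
    R=cv2.Rodrigues(np.array(m['rvec'],float))[0];t=np.array(m['tvec'],float).ravel()
    d=R.T@np.linalg.solve(np.array(m['camera_matrix'],float),[px[0],px[1],1.]);return -R.T@t,d/np.linalg.norm(d)
def tri(rs):
    A=0;b=0
    for c,d in rs:
        P=np.eye(3)-np.outer(d,d);A=A+P;b=b+P@c
    return np.linalg.solve(A,b)
def atz(m,px,z):
    c,d=ray(m,px);return c+d*(z-c[2])/d[2]
E
python3 - <<'E'
from h import *
a=save('side','s0');b=save('top','t0')
for cam in ['top','side']:
  for n in ['cap_grip','neck_rim','bowl_floor','oil_can','wood_block','pin_tin']:
    for r in robot.spot_point(n,cam)[:4]:
      print(cam,n,round(r['score'],2),np.round(r['centre'],3),proj(cam,r['centre']).round())
print(robot.get_obs()['time'])
E
```

```text
top cap_grip 0.76 [ 0.323 -0.224  0.059] [450. 353.]
top cap_grip 0.61 [ 0.556 -0.254  0.031] [457. 235.]
top cap_grip 0.58 [ 0.508 -0.128  0.102] [400. 252.]
top neck_rim 0.56 [ 0.507 -0.124  0.074] [396. 256.]
top neck_rim 0.17 [ 0.74  -0.028 -0.001] [344. 154.]
top bowl_floor 0.98 [0.493 0.155 0.006] [255. 268.]
top oil_can 0.77 [ 0.74  -0.028 -0.003] [344. 154.]
top wood_block 0.88 [ 0.44  -0.011 -0.001] [337. 294.]
top pin_tin 0.69 [ 0.586  0.324 -0.   ] [175. 224.]
top pin_tin 0.57 [ 0.509 -0.131  0.057] [399. 256.]
side cap_grip 0.81 [ 0.557 -0.258  0.034] [379. 364.]
side cap_grip 0.61 [ 0.319 -0.223  0.056] [230. 378.]
side cap_grip 0.6 [ 0.508 -0.132  0.098] [327. 290.]
side neck_rim 0.65 [ 0.509 -0.131  0.072] [327. 299.]
side bowl_floor 0.88 [0.495 0.158 0.006] [281. 229.]
side oil_can 0.6 [ 0.742 -0.03   0.001] [415. 262.]
side wood_block 0.69 [ 0.438 -0.011  0.001] [274. 288.]
side wood_block 0.64 [0.594 0.328 0.001] [301. 183.]
side pin_tin 0.71 [0.592 0.33  0.002] [300. 182.]
0.7
```

View pics/t0.png

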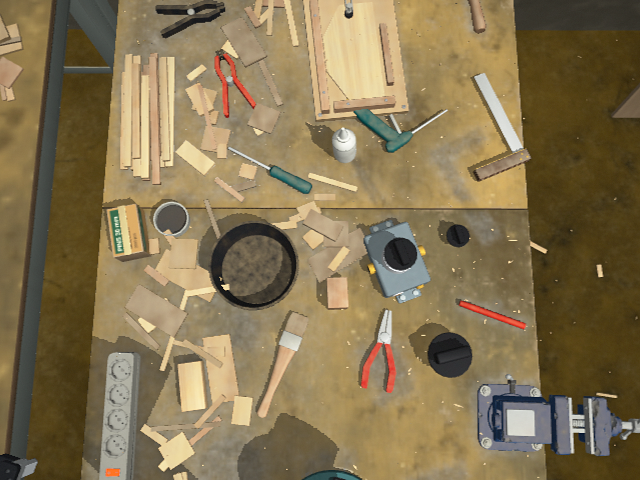

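View pics/s0.png

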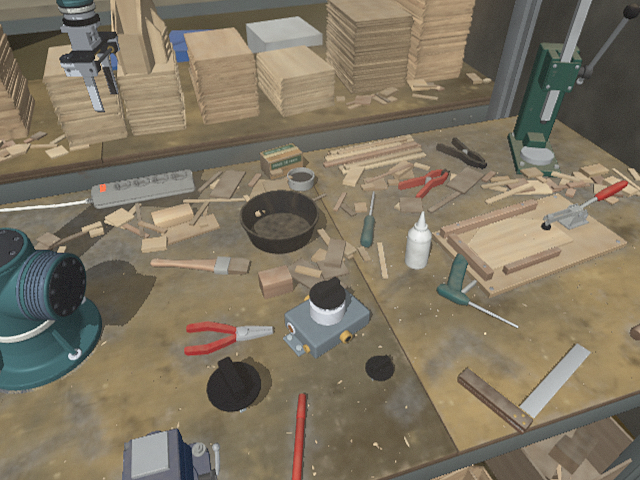

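The middle-sized cap, on the oiler, is at top (400,253) / side (327,290). Look-alikes are the small knob at top (457,235) and the big one at top (450,353). Next is a close crop to check the choice and the bar's direction.

```bash
python3 - <<'E'
from h import *
a=cv2.imread('pics/t0.png')[205:315,340:480];b=cv2.imread('pics/s0.png')[265:365,270:410]
a=cv2.resize(a,(560,440),interpolation=3)
b=cv2.resize(b,(560,400),interpolation=3)
cv2.imwrite('pics/c0.png',cv2.resize(np.vstack([a,b]),(396,594)) if 0 else a)
o=robot.get_obs();print(o['tool_pos'],o['ee_rot'],o['wrist_force'])
R=__import__('scipy.spatial.transform',fromlist=['Rotation']).Rotation.from_euler('xyz',o['ee_rot']).as_matrix();print(R.round(3))
m=robot.camera_model('wrist');print(m['camera_matrix'],ray(m,(320,240)))
print((R.T@(np.array([.49,-.13,.42])-o['tool_pos'])/.04).round(2))
E
```

```text
[0.16191109 0.5256255  0.40474195] [3.14144210e+00 3.32484054e-05 2.84277077e+00] [ 0.5094679   0.0914173  -0.79188264]
[[-0.956  0.294  0.   ]
 [ 0.294  0.956  0.   ]
 [-0.     0.    -1.   ]]
[[350.59851094   0.         321.7447812 ]
 [  0.         350.59851094 239.47606881]
 [  0.           0.           1.        ]] (array([0.09064281, 0.54842896, 0.38523311]), array([ 0.25087057, -0.08199308, -0.96454191]))
[-12.66 -13.25  -0.38]
```

View pics/c0.png

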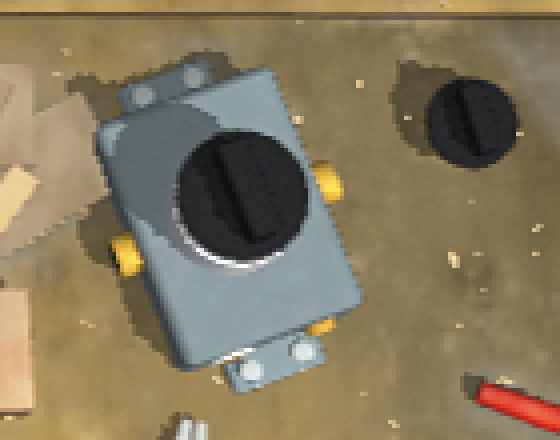

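The crop shows the oiler with the cap at (242,195), its bar along the box's long axis at about 22° yaw. The small knob at (472,120) is not on a neck. I'll move over the oiler and turn to a tool yaw of about 0.38.

Call:
play_rows:
  translation:
    - [-0.8,-0.8,0]
    - [-0.8,-0.8,0]
    - [-0.8,-0.8,0]
    - [-0.8,-0.8,0]
    - [-0.8,-0.8,0]
    - [-0.8,-0.8,0]
    - [-0.8,-0.8,0]
    - [-0.8,-0.8,0]
  twist:
    - [0,0,0]
    - [0,0,0]
    - [0,0,0]
    - [0,0,0]
    - [0,0,0]
    - [0,0,0]
    - [0,0,0]
    - [0,0,0]
  gripper: [1,1,1,1,1,1,1,1]

```text
time: 1.5
tool_pos: [0.3314, 0.2039, 0.405]
ee_rot: [3.141, 0.001, 2.843]
wrist_force: [0.4, -0.2, -0.4]
width: 0.0941
finger_force: 0.0
```

Call:
play_rows:
  translation:
    - [-0.8,-0.8,0]
    - [-0.8,-0.8,0]
    - [-0.8,-0.8,0]
    - [-0.8,-0.8,0]
    - [-0.8,-0.8,0]
    - [-0.8,-0.8,0]
    - [-0.8,-0.8,0]
    - [-0.8,-0.8,0]
  twist:
    - [0,0,0]
    - [0,0,0]
    - [0,0,0]
    - [0,0,0]
    - [0,0,0]
    - [0,0,0]
    - [0,0,0]
    - [0,0,0]
  gripper: [1,1,1,1,1,1,1,1]

```text
time: 2.3
tool_pos: [0.501, -0.1163, 0.4048]
ee_rot: [3.141, 0.001, 2.842]
wrist_force: [0.4, 0.9, 0.5]
width: 0.0944
finger_force: 0.0
```

Call:
play_rows:
  translation:
    - [0,0,0]
    - [0,0,0]
    - [0,0,0]
    - [0,0,0]
    - [0,0,0]
    - [0,0,0]
    - [0,0,0]
    - [0,0,0]
  twist:
    - [0,0,1]
    - [0,0,1]
    - [0,0,1]
    - [0,0,1]
    - [0,0,1]
    - [0,0,1]
    - [0,0,1]
    - [0,0,1]
  gripper: [1,1,1,1,1,1,1,1]

```text
time: 3.1
tool_pos: [0.5005, -0.1144, 0.4047]
ee_rot: [3.141, 0.0, 2.039]
wrist_force: [-0.2, 0.0, -0.8]
width: 0.0941
finger_force: 0.0
```

Call:
play_rows:
  translation:
    - [0,0,0]
    - [0,0,0]
    - [0,0,0]
    - [0,0,0]
    - [0,0,0]
    - [0,0,0]
    - [0,0,0]
    - [0,0,0]
  twist:
    - [0,0,1]
    - [0,0,1]
    - [0,0,1]
    - [0,0,1]
    - [0,0,1]
    - [0,0,1]
    - [0,0,1]
    - [0,0,1]
  gripper: [1,1,1,1,1,1,1,1]

```text
time: 3.9
tool_pos: [0.5005, -0.1144, 0.4047]
ee_rot: [3.141, -0.0, 1.239]
wrist_force: [0.0, -0.3, -0.8]
width: 0.0942
finger_force: 0.0
```

Call:
play_rows:
  translation:
    - [0,0,0]
    - [0,0,0]
    - [0,0,0]
    - [0,0,0]
    - [0,0,0]
    - [0,0,0]
    - [0,0,0]
    - [0,0,0]
  twist:
    - [0,0,1]
    - [0,0,1]
    - [0,0,1]
    - [0,0,1]
    - [0,0,1]
    - [0,0,1]
    - [0,0,1]
    - [0,0,0.6]
  gripper: [1,1,1,1,1,1,1,1]

```text
time: 4.7
tool_pos: [0.5005, -0.1144, 0.4047]
ee_rot: [3.142, -0.0, 0.48]
wrist_force: [0.0, -0.4, -0.5]
width: 0.0937
finger_force: 0.0
```

```bash
python3 - <<'E'
from h import *
save('wrist','w0');m=robot.camera_model('wrist')
print(ray(m,(320,240)))
for n in ['cap_grip','neck_rim']:
  rs=robot.spot_point(n,'wrist')
  for r in rs[:3]: print(n,r['score'],np.round(r['centre'],4),proj('wrist',r['centre']).round(1))
print(robot.get_obs()['time'])
E
```

```text
(array([ 0.56894228, -0.07900533,  0.38523878]), array([-0.23338735, -0.11745971, -0.96526347]))
cap_grip 0.89 [ 0.3196 -0.2232  0.0622] [332.  415.3]
cap_grip 0.85 [ 0.5588 -0.2564  0.0332] [468.3 236.6]
cap_grip 0.64 [ 0.5085 -0.1295  0.0986] [341.2 239.3]
4.85
```

View pics/w0.png

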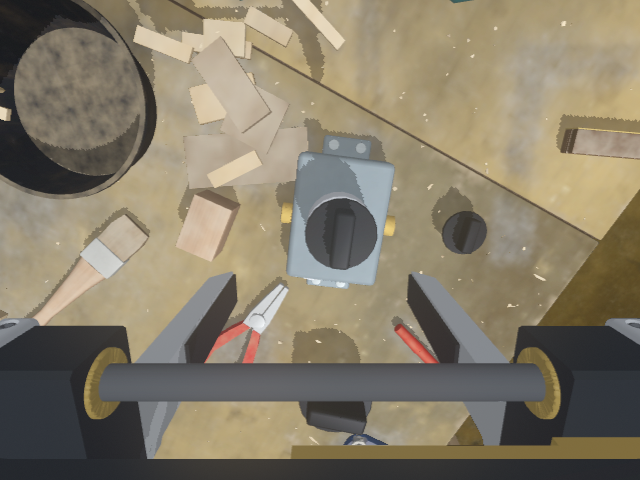

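The wrist view shows the oiler's cap at (341,234) with its bar nearly vertical in the picture. The small knob is at (465,232) and the big one at (335,410). I'll refine the flange centre and bar angle.

```bash
python3 - <<'E'
from h import *
out=[];rs=[]
for cam,f,c in [('wrist','w0',(341,234)),('top','t0',(400,254))]:
    im=cv2.imread(f'pics/{f}.png');m=robot.camera_model(cam)
    mask=(im.max(2)<62).astype(np.uint8)
    k=np.zeros_like(mask);cv2.circle(k,c,40 if cam=='wrist' else 18,1,-1)
    n,l,st,ce=cv2.connectedComponentsWithStats(mask*k);i=1+np.argmax(st[1:,4])
    cs=cv2.findContours((l==i).astype(np.uint8),0,1)[0];cs=max(cs,key=cv2.contourArea)
    e=cv2.fitEllipse(cv2.convexHull(cs));print(cam,st[i],e,'flange@.087',atz(m,e[0],.087).round(4))
    rs.append(ray(m,e[0]))
    # ortho map, z=.113 plane, 0.2mm px, 100mm
    g=np.linspace(.05,-.05,400);X,Y=np.meshgrid(g,g,indexing='ij')
    P=np.stack([X+.508,Y-.13,np.full_like(X,.113)],-1).reshape(-1,3)
    uv=cv2.projectPoints(P,np.array(m['rvec'],float),np.array(m['tvec'],float),np.array(m['camera_matrix'],float),None)[0].reshape(400,400,2).astype(np.float32)
    o=cv2.remap(im,uv[...,0],uv[...,1],cv2.INTER_CUBIC)
    o=np.clip(o.astype(float)*2.5,0,255).astype(np.uint8)
    for t in range(50,400,50): cv2.line(o,(t,0),(t,8),(0,0,255),1);cv2.line(o,(0,t),(8,t),(0,0,255),1)
    out.append(o)
print(tri(rs))
cv2.imwrite('pics/o0.png',np.hstack(out))
E
```

```text
wrist [325 207  29  53 310] ((345.65185546875, 241.52032470703125), (40.94106674194336, 71.7347183227539), 168.13284301757812) flange@.087 [ 0.5062 -0.136   0.087 ]
top [384 238  33  32 816] ((400.070068359375, 253.25375366210938), (31.444900512695312, 32.66884231567383), 126.40474700927734) flange@.087 [ 0.5094 -0.1298  0.087 ]
[ 0.50800648 -0.13118967  0.09704836]
```

View pics/o0.png

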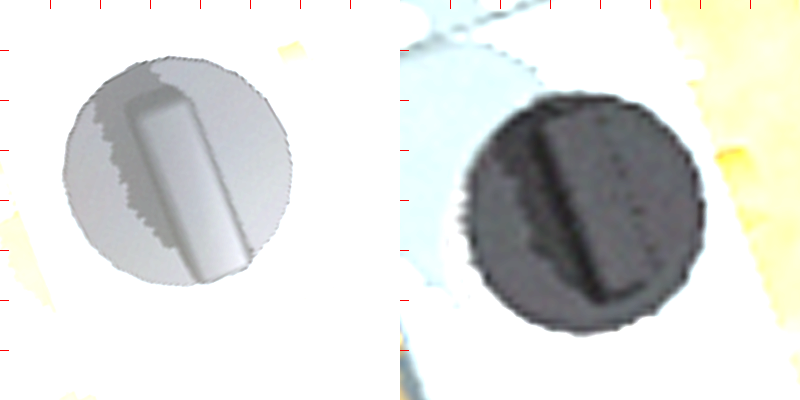

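Call:
play_rows:
  translation:
    - [0,0,0]
    - [0,0,0]
    - [0.07,0.43,0]
    - [0,0,0.8]
    - [0,0,0.8]
    - [0,0,0.6]
    - [0,0,0.4]
    - [0,0,0.1]
  twist:
    - [0,0,0.7]
    - [0,0,0.6]
    - [0,0,0]
    - [0,0,0]
    - [0,0,0]
    - [0,0,0]
    - [0,0,0]
    - [0,0,0]
  gripper: [1,1,1,1,1,1,1,1]

```text
time: 5.65
tool_pos: [0.5088, -0.1303, 0.2939]
ee_rot: [-3.139, 0.004, 0.354]
wrist_force: [-0.4, 0.3, -0.1]
width: 0.0939
finger_force: 0.0
```

```bash
python3 - <<'E'
from h import *
im=save('wrist','w1');o=robot.get_obs();print(o['tool_pos'],o['ee_rot'],o['wrist_force'],o['wrist_torque'])
E
```

```text
[ 0.50902882 -0.13022654  0.29464325] [-3.13946788e+00  2.75194643e-03  3.53688285e-01] [-0.13763051  0.66294087  0.07688245] [-0.00172514  0.06987111 -0.0048631 ]
```

View pics/w1.png

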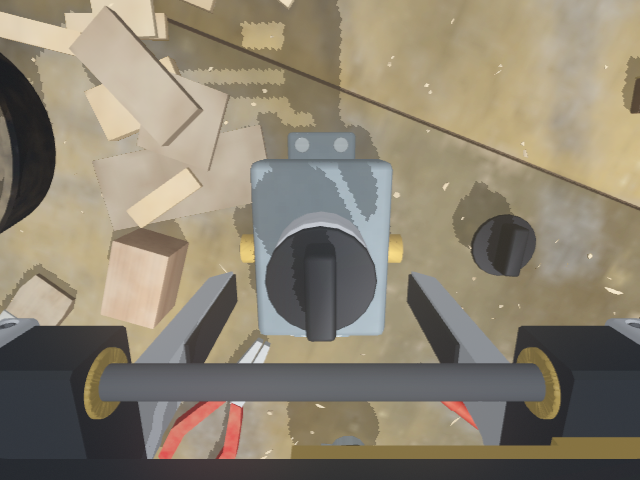

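The bar is centred between the fingers at column 320 and upright in the picture. I'll go down 3 mm and close.

Call:
play_rows:
  translation:
    - [0,0,0.08]
    - [0,0,0]
    - [0,0,0]
    - [0,0,0]
    - [0,0,0]
    - [0,0,0]
    - [0,0,0]
    - [0,0,0]
  twist:
    - [0,0,0]
    - [0,0,0]
    - [0,0,0]
    - [0,0,0]
    - [0,0,0]
    - [0,0,0]
    - [0,0,0]
    - [0,0,0]
  gripper: [1,-1,-1,-1,-1,-1,-1,-1]

```text
time: 6.5
tool_pos: [0.5091, -0.1295, 0.2935]
ee_rot: [-3.142, -0.0, 0.353]
wrist_force: [0.1, 0.2, 0.3]
width: 0.0412
finger_force: 0.0
```

```bash
python3 - <<'E'
from h import *
o=robot.get_obs();print({k:np.round(o[k],4) for k in ['tool_pos','ee_rot','wrist_force','wrist_torque','width','finger_force']})
E
```

```text
{'tool_pos': array([ 0.5091, -0.1295,  0.2935]), 'ee_rot': array([-3.1415e+00, -1.0000e-04,  3.5290e-01]), 'wrist_force': array([0.0735, 0.1996, 0.2969]), 'wrist_torque': array([ 0.0273,  0.1281, -0.03  ]), 'width': np.float64(0.0412), 'finger_force': np.float64(0.0)}
```

Call:
play_rows:
  translation:
    - [0,0,0.03]
    - [0,0,0]
    - [0,0,0]
    - [0,0,0]
    - [0,0,0]
    - [0,0,0]
    - [0,0,0]
  twist:
    - [0,0,0]
    - [0,0,0]
    - [0,0,0]
    - [0,0,0]
    - [0,0,0]
    - [0,0,0]
    - [0,0,0]
  gripper: [-1,-1,-1,-1,-1,-1,-1]

```text
time: 7.2
tool_pos: [0.509, -0.1294, 0.2922]
ee_rot: [-3.141, 0.0, 0.353]
wrist_force: [-0.6, 1.3, 0.0]
width: 0.0165
finger_force: 29.9
```

```bash
cat > st.py <<'E'
from h import *
o=robot.get_obs();print({k:np.round(o[k],4).tolist() for k in ['time','tool_pos','ee_rot','wrist_force','wrist_torque','width','finger_force']})
E
python3 st.py
```

```text
{'time': 7.2, 'tool_pos': [0.509, -0.1294, 0.2922], 'ee_rot': [-3.141, 0.0001, 0.3529], 'wrist_force': [-0.6019, 1.2585, 0.029], 'wrist_torque': [0.1158, 0.2405, -0.0023], 'width': 0.0165, 'finger_force': 29.9481}
```

Call:
play_rows:
  translation:
    - [0,0,0.04]
    - [0,0,0]
    - [0,0,0.04]
    - [0,0,0]
  twist:
    - [0,0,0]
    - [0,0,0]
    - [0,0,0]
    - [0,0,0]
  gripper: [-1,-1,-1,-1]

```text
time: 7.6
tool_pos: [0.509, -0.1294, 0.2899]
ee_rot: [-3.141, -0.0, 0.353]
wrist_force: [-2.6, 3.0, 6.0]
width: 0.0155
finger_force: 30.0
```

Call:
play_rows:
  translation:
    - [0,0,0.04]
    - [0,0,0]
  twist:
    - [0,0,0]
    - [0,0,0]
  gripper: [-1,-1]

```text
time: 7.8
tool_pos: [0.509, -0.1294, 0.2886]
ee_rot: [3.142, -0.001, 0.353]
wrist_force: [-3.4, 3.5, 7.3]
width: 0.0157
finger_force: 30.0
```

Call:
play_rows:
  translation:
    - [0,0,0.04]
    - [0,0,0]
    - [0,0,0.03]
    - [0,0,0]
  twist:
    - [0,0,0]
    - [0,0,0]
    - [0,0,0]
    - [0,0,0]
  gripper: [-1,-1,-1,-1]

```text
time: 8.2
tool_pos: [0.509, -0.1294, 0.2864]
ee_rot: [3.141, -0.001, 0.353]
wrist_force: [-4.2, 2.9, 9.8]
width: 0.0158
finger_force: 30.0
```

Call:
play_rows:
  translation:
    - [0,0,0.03]
    - [0,0,0]
  twist:
    - [0,0,0]
    - [0,0,0]
  gripper: [-1,-1]

```text
time: 8.4
tool_pos: [0.509, -0.1294, 0.2855]
ee_rot: [3.141, -0.001, 0.353]
wrist_force: [-4.7, 2.3, 9.7]
width: 0.0157
finger_force: 30.0
```

Call:
play_rows:
  translation:
    - [0,0,0.03]
    - [0,0,0]
  twist:
    - [0,0,0]
    - [0,0,0]
  gripper: [-1,-1]

```text
time: 8.6
tool_pos: [0.509, -0.1294, 0.2845]
ee_rot: [3.141, -0.001, 0.353]
wrist_force: [-4.2, 2.8, 11.0]
width: 0.016
finger_force: 30.0
```

Call:
play_rows:
  translation:
    - [0,0,0.03]
    - [0,0,0]
  twist:
    - [0,0,0]
    - [0,0,0]
  gripper: [-1,-1]

```text
time: 8.8
tool_pos: [0.509, -0.1294, 0.2836]
ee_rot: [3.141, -0.001, 0.353]
wrist_force: [-5.6, 2.6, 12.4]
width: 0.0163
finger_force: 30.0
```

Call:
play_rows:
  translation:
    - [0,0,0.03]
    - [0,0,0]
  twist:
    - [0,0,0]
    - [0,0,0]
  gripper: [-1,-1]

```text
time: 9.0
tool_pos: [0.509, -0.1294, 0.2828]
ee_rot: [3.141, -0.001, 0.353]
wrist_force: [-4.6, 2.6, 13.1]
width: 0.0156
finger_force: 30.0
```

Call:
play_rows:
  translation:
    - [0,0,0.03]
    - [0,0,0]
  twist:
    - [0,0,0]
    - [0,0,0]
  gripper: [-1,-1]

```text
time: 9.2
tool_pos: [0.509, -0.1293, 0.2827]
ee_rot: [3.141, -0.002, 0.353]
wrist_force: [-6.8, 3.6, 17.1]
width: 0.0157
finger_force: 30.0
```

Call:
play_rows:
  translation:
    - [0,0,0.03]
    - [0,0,0]
  twist:
    - [0,0,0]
    - [0,0,0]
  gripper: [-1,-1]

```text
time: 9.4
tool_pos: [0.509, -0.1293, 0.2827]
ee_rot: [3.14, -0.002, 0.353]
wrist_force: [-8.9, 4.2, 22.4]
width: 0.0156
finger_force: 30.0
```

Call:
play_rows:
  translation:
    - [0,0,-0.02]
    - [0,0,0]
    - [0,0,0]
    - [0,0,0]
  twist:
    - [0,0,0]
    - [0,0,-0.6]
    - [0,0,-0.6]
    - [0,0,0]
  gripper: [-1,-1,-1,-1]

```text
time: 9.8
tool_pos: [0.5095, -0.1296, 0.2827]
ee_rot: [3.138, -0.003, 0.474]
wrist_force: [-4.7, 2.0, 16.4]
width: 0.0157
finger_force: 30.0
```

```bash
python3 st.py
```

```text
{'time': 9.8, 'tool_pos': [0.5095, -0.1296, 0.2827], 'ee_rot': [3.1385, -0.003, 0.4739], 'wrist_force': [-4.7122, 1.9809, 16.381], 'wrist_torque': [0.5659, 1.3609, 0.0229], 'width': 0.0157, 'finger_force': 30.0087}
```

Call:
play_rows:
  translation:
    - [0,0,0]
    - [0,0,0]
    - [0,0,0]
    - [0,0,0]
    - [0,0,0]
    - [0,0,0]
    - [0,0,0]
  twist:
    - [0,0,-0.9]
    - [0,0,-0.9]
    - [0,0,-0.9]
    - [0,0,-0.9]
    - [0,0,-0.9]
    - [0,0,-0.9]
    - [0,0,0]
  gripper: [-1,-1,-1,-1,-1,-1,-1]

```text
time: 10.5
tool_pos: [0.5101, -0.1301, 0.2826]
ee_rot: [3.134, -0.001, 1.014]
wrist_force: [-1.4, 1.5, 15.2]
width: 0.0158
finger_force: 30.0
```

```bash
python3 st.py
```

```text
{'time': 10.5, 'tool_pos': [0.5101, -0.1301, 0.2826], 'ee_rot': [3.1339, -0.0014, 1.0142], 'wrist_force': [-1.4212, 1.5131, 15.1892], 'wrist_torque': [0.2281, 0.6174, -0.0048], 'width': 0.0158, 'finger_force': 29.9926}
```

Call:
play_rows:
  translation:
    - [0,0,0]
    - [0,0,0]
    - [0,0,0]
    - [0,0,0]
  twist:
    - [0,0,-0.5]
    - [0,0,-0.5]
    - [0,0,-0.5]
    - [0,0,0]
  gripper: [-1,-1,-1,-1]

```text
time: 10.9
tool_pos: [0.5101, -0.1301, 0.2827]
ee_rot: [3.134, -0.0, 1.163]
wrist_force: [-1.9, 0.8, 15.0]
width: 0.0158
finger_force: 30.0
```

```bash
python3 st.py
```

```text
{'time': 10.9, 'tool_pos': [0.5101, -0.1301, 0.2827], 'ee_rot': [3.1337, -0.0, 1.1634], 'wrist_force': [-1.9055, 0.7515, 14.9956], 'wrist_torque': [0.2178, 0.6532, -0.0574], 'width': 0.0158, 'finger_force': 29.9991}
```

Call:
play_rows:
  translation:
    - [0,0,0]
    - [0,0,0]
  twist:
    - [0,0,-0.4]
    - [0,0,0]
  gripper: [-1,-1]

```text
time: 11.1
tool_pos: [0.5101, -0.1301, 0.2827]
ee_rot: [3.134, 0.0, 1.203]
wrist_force: [-2.7, 1.6, 13.3]
width: 0.0157
finger_force: 30.0
```

```bash
python3 st.py
```

```text
{'time': 11.1, 'tool_pos': [0.5101, -0.1301, 0.2827], 'ee_rot': [3.1338, 0.0002, 1.2031], 'wrist_force': [-2.7129, 1.6469, 13.2843], 'wrist_torque': [0.2272, 0.5825, -0.0654], 'width': 0.0157, 'finger_force': 30.0023}
```

Call:
play_rows:
  translation:
    - [0,0,0]
    - [0,0,0]
  twist:
    - [0,0,-0.5]
    - [0,0,0]
  gripper: [-1,-1]

```text
time: 11.3
tool_pos: [0.5101, -0.1301, 0.2827]
ee_rot: [3.134, 0.001, 1.253]
wrist_force: [-2.9, 2.1, 13.7]
width: 0.0159
finger_force: 30.0
```

```bash
python3 st.py; python3 st.py
```

```text
{'time': 11.3, 'tool_pos': [0.5101, -0.1301, 0.2827], 'ee_rot': [3.1339, 0.0007, 1.2533], 'wrist_force': [-2.876, 2.1063, 13.6569], 'wrist_torque': [0.1859, 0.6043, -0.0716], 'width': 0.0159, 'finger_force': 29.9995}
{'time': 11.3, 'tool_pos': [0.5101, -0.1301, 0.2827], 'ee_rot': [3.1339, 0.0007, 1.2533], 'wrist_force': [-2.876, 2.1063, 13.6569], 'wrist_torque': [0.1859, 0.6043, -0.0716], 'width': 0.0159, 'finger_force': 29.9995}
```

Call:
play_rows:
  translation:
    - [0,0,0]
    - [0,0,0]
  twist:
    - [0,0,-0.5]
    - [0,0,0]
  gripper: [-1,-1]

```text
time: 11.5
tool_pos: [0.5101, -0.1301, 0.2826]
ee_rot: [3.134, 0.001, 1.303]
wrist_force: [-1.6, 0.7, 14.5]
width: 0.016
finger_force: 30.0
```

```bash
python3 st.py
```

```text
{'time': 11.5, 'tool_pos': [0.5101, -0.1301, 0.2826], 'ee_rot': [3.134, 0.001, 1.3033], 'wrist_force': [-1.5586, 0.6896, 14.485], 'wrist_torque': [0.1928, 0.6278, 0.0086], 'width': 0.016, 'finger_force': 29.9985}
```

Call:
play_rows:
  translation:
    - [0,0,0]
    - [0,0,0]
  twist:
    - [0,0,-0.5]
    - [0,0,0]
  gripper: [-1,-1]

```text
time: 11.7
tool_pos: [0.5101, -0.1301, 0.2827]
ee_rot: [3.134, 0.001, 1.353]
wrist_force: [-2.5, 0.6, 14.2]
width: 0.0161
finger_force: 30.0
```

```bash
python3 st.py
```

```text
{'time': 11.7, 'tool_pos': [0.5101, -0.1301, 0.2827], 'ee_rot': [3.1341, 0.0014, 1.3533], 'wrist_force': [-2.4616, 0.5934, 14.1702], 'wrist_torque': [0.2062, 0.6502, -0.0355], 'width': 0.0161, 'finger_force': 29.9976}
```

Call:
play_rows:
  translation:
    - [0,0,0]
    - [0,0,0]
  twist:
    - [0,0,-0.5]
    - [0,0,0]
  gripper: [-1,-1]

```text
time: 11.9
tool_pos: [0.5101, -0.1301, 0.2827]
ee_rot: [3.134, 0.002, 1.403]
wrist_force: [-3.0, 1.1, 15.5]
width: 0.0158
finger_force: 30.0
```

```bash
python3 st.py
```

```text
{'time': 11.9, 'tool_pos': [0.5101, -0.1301, 0.2827], 'ee_rot': [3.1342, 0.0018, 1.4034], 'wrist_force': [-3.0297, 1.096, 15.4523], 'wrist_torque': [0.2108, 0.6859, -0.0223], 'width': 0.0158, 'finger_force': 29.9991}
```

Call:
play_rows:
  translation:
    - [0,0,0]
    - [0,0,0]
  twist:
    - [0,0,-0.5]
    - [0,0,0]
  gripper: [-1,-1]

```text
time: 12.1
tool_pos: [0.5101, -0.1301, 0.2827]
ee_rot: [3.134, 0.002, 1.453]
wrist_force: [-2.4, 1.2, 14.1]
width: 0.0153
finger_force: 30.0
```

```bash
python3 st.py
```

```text
{'time': 12.1, 'tool_pos': [0.5101, -0.1301, 0.2827], 'ee_rot': [3.1344, 0.0021, 1.4533], 'wrist_force': [-2.4018, 1.2333, 14.1067], 'wrist_torque': [0.2221, 0.6622, -0.0329], 'width': 0.0153, 'finger_force': 29.998}
```

Call:
play_rows:
  translation:
    - [0,0,0]
    - [0,0,0]
  twist:
    - [0,0,-0.5]
    - [0,0,0]
  gripper: [-1,-1]

```text
time: 12.3
tool_pos: [0.51, -0.1301, 0.2827]
ee_rot: [3.135, 0.002, 1.503]
wrist_force: [-3.1, 1.2, 14.8]
width: 0.0159
finger_force: 30.0
```

```bash
python3 st.py
```

```text
{'time': 12.3, 'tool_pos': [0.51, -0.1301, 0.2827], 'ee_rot': [3.1348, 0.0024, 1.503], 'wrist_force': [-3.0827, 1.1897, 14.8093], 'wrist_torque': [0.209, 0.7143, -0.1493], 'width': 0.0159, 'finger_force': 30.0237}
```

Call:
play_rows:
  translation:
    - [0,0,0]
    - [0,0,0]
  twist:
    - [0,0,-0.15]
    - [0,0,0]
  gripper: [-1,-1]

```text
time: 12.5
tool_pos: [0.5099, -0.1301, 0.2827]
ee_rot: [3.135, 0.003, 1.517]
wrist_force: [-3.4, 1.0, 14.9]
width: 0.0157
finger_force: 30.1
```

```bash
python3 st.py
```

```text
{'time': 12.5, 'tool_pos': [0.5099, -0.1301, 0.2827], 'ee_rot': [3.135, 0.0026, 1.5172], 'wrist_force': [-3.3696, 0.9646, 14.9013], 'wrist_torque': [0.2501, 0.8033, -0.1974], 'width': 0.0157, 'finger_force': 30.0521}
```

The stop is felt at about 66°. I'll ease off slightly and lift.

Call:
play_rows:
  translation:
    - [0,0,0]
    - [0,0,-0.06]
    - [0,0,-0.06]
    - [0,0,-0.06]
    - [0,0,-0.06]
    - [0,0,0]
  twist:
    - [0,0,0.2]
    - [0,0,0]
    - [0,0,0]
    - [0,0,0]
    - [0,0,0]
    - [0,0,0]
  gripper: [-1,-1,-1,-1,-1,-1]

```text
time: 13.1
tool_pos: [0.51, -0.1301, 0.2899]
ee_rot: [3.136, 0.002, 1.498]
wrist_force: [0.8, -0.8, 8.6]
width: 0.0157
finger_force: 30.0
```

```bash
python3 st.py
```

```text
{'time': 13.1, 'tool_pos': [0.51, -0.1301, 0.2899], 'ee_rot': [3.136, 0.002, 1.4976], 'wrist_force': [0.7862, -0.8265, 8.6053], 'wrist_torque': [-0.1957, -0.1158, -0.091], 'width': 0.0157, 'finger_force': 29.976}
```

Call:
play_rows:
  translation:
    - [0,0,-0.08]
    - [0,0,-0.08]
    - [0,0,-0.08]
    - [0,0,0]
  twist:
    - [0,0,0]
    - [0,0,0]
    - [0,0,0]
    - [0,0,0]
  gripper: [-1,-1,-1,-1]

```text
time: 13.5
tool_pos: [0.5096, -0.1295, 0.2942]
ee_rot: [3.141, -0.001, 1.498]
wrist_force: [7.1, -0.8, -11.3]
width: 0.0158
finger_force: 30.0
```

Call:
play_rows:
  translation:
    - [0,0,-0.08]
    - [0,0,-0.08]
    - [0,0,-0.08]
    - [0,0,0]
  twist:
    - [0,0,0]
    - [0,0,0]
    - [0,0,0]
    - [0,0,0]
  gripper: [-1,-1,-1,-1]

```text
time: 13.9
tool_pos: [0.5089, -0.1286, 0.3034]
ee_rot: [-3.136, -0.004, 1.499]
wrist_force: [1.1, 3.3, -0.0]
width: 0.0157
finger_force: 30.1
```

```bash
python3 st.py; python3 - <<'E'
from h import *
a=save('side','s1')[230:350,250:410]; b=save('wrist','w2')[180:420,160:480]
a=cv2.resize(a,(426,320),interpolation=3);b=cv2.resize(b,(426,320))[:, :374]
cv2.imwrite('pics/c1.png',np.hstack([a,b])[:,:,::-1])
E
python3 st.py
```

```text
{'time': 13.9, 'tool_pos': [0.5089, -0.1286, 0.3034], 'ee_rot': [-3.1362, -0.0042, 1.4995], 'wrist_force': [1.086, 3.2935, -0.0423], 'wrist_torque': [0.55, -0.2153, 0.4926], 'width': 0.0157, 'finger_force': 30.0525}
{'time': 14.0, 'tool_pos': [0.5086, -0.1288, 0.3057], 'ee_rot': [-3.1371, -0.0028, 1.4991], 'wrist_force': [-0.3171, 1.6003, -0.0834], 'wrist_torque': [0.7362, 0.2045, 0.3881], 'width': 0.0159, 'finger_force': 29.9709}
```

View pics/c1.png

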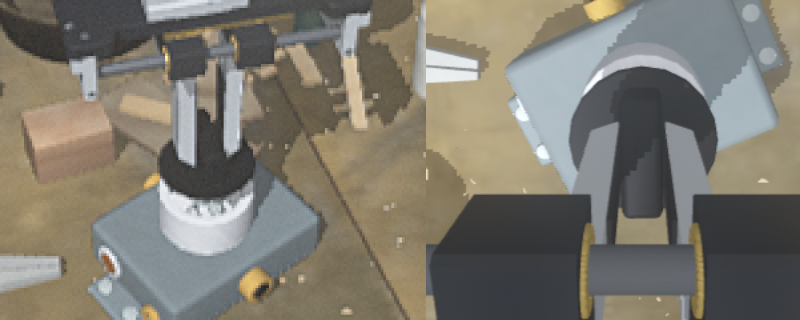

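The side crop shows the flange at (207,170) about 15 mm above the neck rim, still held at the fingertips. A residual torque suggests a lug is rubbing, so I'll relieve it before lifting further.

Call:
play_rows:
  translation:
    - [0,0,0]
    - [0,0,0]
  twist:
    - [0,0,-0.2]
    - [0,0,0]
  gripper: [-1,-1]

```text
time: 14.2
tool_pos: [0.5088, -0.1299, 0.3074]
ee_rot: [-3.141, 0.002, 1.518]
wrist_force: [0.3, -0.4, -1.3]
width: 0.0158
finger_force: 29.8
```

```bash
python3 st.py
```

```text
{'time': 14.2, 'tool_pos': [0.5088, -0.1299, 0.3074], 'ee_rot': [-3.1415, 0.0018, 1.5177], 'wrist_force': [0.2988, -0.3809, -1.298], 'wrist_torque': [-0.0874, 0.0427, -0.0016], 'width': 0.0158, 'finger_force': 29.817}
```

Call:
play_rows:
  translation:
    - [0,0,-0.1]
    - [0,0,-0.1]
    - [0,0,-0.15]
    - [0,0,-0.3]
    - [0,0,-0.5]
    - [0,0,-0.6]
    - [0,0,-0.5]
    - [0,0,0]
  twist:
    - [0,0,0]
    - [0,0,0]
    - [0,0,0]
    - [0,0,0]
    - [0,0,0]
    - [0,0,0]
    - [0,0,0]
    - [0,0,0]
  gripper: [-1,-1,-1,-1,-1,-1,-1,-1]

```text
time: 15.0
tool_pos: [0.5095, -0.1298, 0.4019]
ee_rot: [3.133, 0.003, 1.518]
wrist_force: [-0.2, -0.1, -1.0]
width: 0.0158
finger_force: 29.8
```

```bash
python3 st.py; python3 - <<'E'
from h import *
a=save('side','s2')[150:390,190:430]
b=save('top','t2')[180:340,200:440]
cv2.imwrite('pics/c2.png',np.hstack([cv2.resize(a,(400,400)),cv2.resize(b,(400,400))])[:,:,::-1])
for cam in ['top','side']:
  print([ (round(r['score'],2),np.round(r['centre'],3)) for r in robot.spot_point('bowl_floor',cam)], [ (round(r['score'],2),np.round(r['centre'],3)) for r in robot.spot_point('cap_foot',cam)])
E
```

```text
{'time': 15.0, 'tool_pos': [0.5095, -0.1298, 0.4019], 'ee_rot': [3.1334, 0.0026, 1.5177], 'wrist_force': [-0.1676, -0.1253, -0.9772], 'wrist_torque': [-0.0548, 0.0234, 0.043], 'width': 0.0158, 'finger_force': 29.8173}
[(0.79, array([0.495, 0.153, 0.006]))] [(0.61, array([ 0.564, -0.256,  0.004]))]
[(0.73, array([0.497, 0.157, 0.007]))] [(0.69, array([ 0.558, -0.253, -0.002])), (0.68, array([ 0.324, -0.226, -0.   ])), (0.63, array([ 0.514, -0.138,  0.165]))]
```

View pics/c2.png

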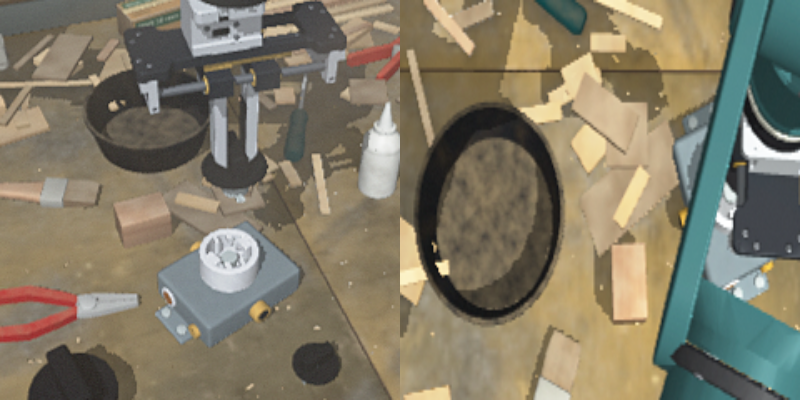

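The cap is out: the neck at (228,255) is open and the cap hangs level in the gripper. Now over to the bowl.

Call:
play_rows:
  translation:
    - [0.6,-0.06,0]
    - [1,-0.1,0]
    - [1,-0.1,0]
    - [1,-0.1,0]
    - [1,-0.1,0]
    - [1,-0.1,0]
    - [1,-0.1,0]
    - [0.5,-0.08,0]
  twist:
    - [0,0,0]
    - [0,0,0]
    - [0,0,0]
    - [0,0,0]
    - [0,0,0]
    - [0,0,0]
    - [0,0,0]
    - [0,0,0]
  gripper: [-1,-1,-1,-1,-1,-1,-1,-1]

```text
time: 16.1
tool_pos: [0.4939, 0.1583, 0.3959]
ee_rot: [-3.139, -0.001, 1.521]
wrist_force: [-0.1, -0.2, -0.0]
width: 0.0157
finger_force: 29.8
```

Call:
play_rows:
  translation:
    - [0,0,0]
    - [0,0,0.8]
    - [0,0,0.8]
    - [0,0,0.8]
    - [0,0,0.8]
    - [0,0,0.4]
    - [0,0,0]
  twist:
    - [0,0,0]
    - [0,0,0]
    - [0,0,0]
    - [0,0,0]
    - [0,0,0]
    - [0,0,0]
    - [0,0,0]
  gripper: [-1,-1,-1,-1,-1,-1,-1]

```text
time: 16.8
tool_pos: [0.4933, 0.1542, 0.2491]
ee_rot: [-3.134, 0.003, 1.517]
wrist_force: [0.5, -0.1, -1.0]
width: 0.0155
finger_force: 29.8
```

Call:
play_rows:
  translation:
    - [0,0,0.07]
    - [0,0,0]
    - [0,0,0.05]
    - [0,0,0]
  twist:
    - [0,0,0]
    - [0,0,0]
    - [0,0,0]
    - [0,0,0]
  gripper: [-1,-1,-1,-1]

```text
time: 17.2
tool_pos: [0.4948, 0.1556, 0.2492]
ee_rot: [3.14, -0.0, 1.518]
wrist_force: [-0.7, 0.3, -1.1]
width: 0.0158
finger_force: 29.8
```

Call:
play_rows:
  translation:
    - [0,0,0.04]
    - [0,0,0]
  twist:
    - [0,0,0]
    - [0,0,0]
  gripper: [-1,-1]

```text
time: 17.4
tool_pos: [0.4945, 0.1556, 0.2468]
ee_rot: [3.141, -0.0, 1.518]
wrist_force: [-0.2, 0.2, -1.5]
width: 0.0158
finger_force: 29.8
```

Call:
play_rows:
  translation:
    - [0,0,0.04]
    - [0,0,0]
  twist:
    - [0,0,0]
    - [0,0,0]
  gripper: [-1,-1]

```text
time: 17.6
tool_pos: [0.4945, 0.1556, 0.2448]
ee_rot: [-3.141, 0.0, 1.518]
wrist_force: [0.6, 1.1, -0.4]
width: 0.0162
finger_force: 29.8
```

Call:
play_rows:
  translation:
    - [0,0,0.04]
    - [0,0,0]
    - [0,0,0.02]
    - [0,0,0]
  twist:
    - [0,0,0]
    - [0,0,0]
    - [0,0,0]
    - [0,0,0]
  gripper: [-1,-1,-1,-1]

```text
time: 18.0
tool_pos: [0.4945, 0.1556, 0.2426]
ee_rot: [-3.141, -0.0, 1.518]
wrist_force: [0.6, -0.4, -0.6]
width: 0.0159
finger_force: 29.8
```

Call:
play_rows:
  translation:
    - [0,0,0.03]
    - [0,0,0]
  twist:
    - [0,0,0]
    - [0,0,0]
  gripper: [-1,-1]

```text
time: 18.2
tool_pos: [0.4947, 0.1556, 0.2419]
ee_rot: [3.141, -0.0, 1.518]
wrist_force: [0.9, -0.6, 1.4]
width: 0.0161
finger_force: 29.8
```

Call:
play_rows:
  translation:
    - [0,0,0.02]
    - [0,0,0]
  twist:
    - [0,0,0]
    - [0,0,0]
  gripper: [-1,-1]

```text
time: 18.4
tool_pos: [0.4948, 0.1556, 0.2417]
ee_rot: [3.14, -0.0, 1.518]
wrist_force: [-1.0, -0.5, 5.0]
width: 0.0156
finger_force: 29.9
```

The foot is on the bowl floor. I'll open the gripper part way, wait, then lift.

Call:
play_rows:
  translation:
    - [0,0,-0.01]
    - [0,0,0]
    - [0,0,0]
    - [0,0,0]
    - [0,0,0]
    - [0,0,0]
    - [0,0,0]
    - [0,0,0]
  twist:
    - [0,0,0]
    - [0,0,0]
    - [0,0,0]
    - [0,0,0]
    - [0,0,0]
    - [0,0,0]
    - [0,0,0]
    - [0,0,0]
  gripper: [-1,0,0,0,0,0,0,0]

```text
time: 19.2
tool_pos: [0.4946, 0.1556, 0.2411]
ee_rot: [3.142, -0.0, 1.518]
wrist_force: [-0.1, -0.2, -0.1]
width: 0.0471
finger_force: 0.0
```

Call:
play_rows:
  translation:
    - [0,0,-0.1]
    - [0,0,-0.2]
    - [0,0,-0.4]
    - [0,0,-0.8]
    - [0,0,-0.8]
    - [0,0,-0.8]
    - [0,0,-0.8]
    - [0,0,0]
  twist:
    - [0,0,0]
    - [0,0,0]
    - [0,0,0]
    - [0,0,0]
    - [0,0,0]
    - [0,0,0]
    - [0,0,0]
    - [0,0,0]
  gripper: [0,0,0,0,0,0,0,0]

```text
time: 20.0
tool_pos: [0.4951, 0.1557, 0.4039]
ee_rot: [3.13, -0.003, 1.518]
wrist_force: [0.2, 0.2, 0.6]
width: 0.0465
finger_force: 0.0
```

```bash
python3 st.py; python3 - <<'E'
from h import *
a=save('side','s3')[140:400,190:450]
b=save('wrist','w3')
cv2.imwrite('pics/c3.png',np.hstack([cv2.resize(a,(400,400)),cv2.resize(b,(400,400))])[:,:,::-1])
E
```

```text
{'time': 20.0, 'tool_pos': [0.4951, 0.1557, 0.4039], 'ee_rot': [3.1298, -0.0031, 1.5178], 'wrist_force': [0.158, 0.1579, 0.5971], 'wrist_torque': [-0.0753, 0.0485, 0.0329], 'width': 0.0465, 'finger_force': 0.0}
```

View pics/c3.png

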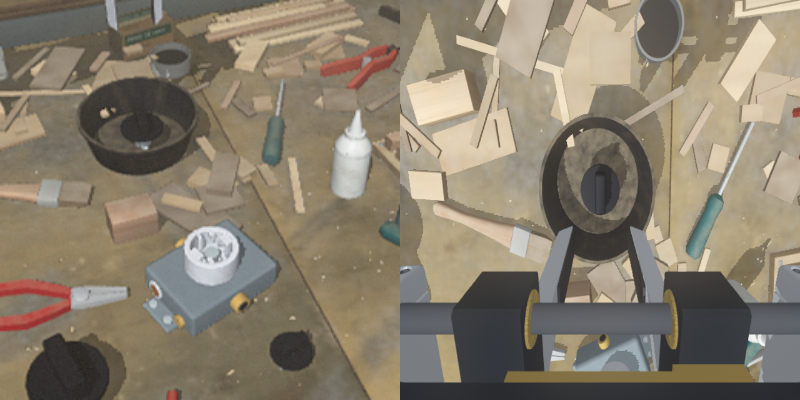

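The cap stands upright in the bowl at (142,125), the neck is open at (211,255), and the other things haven't moved.

```bash
python3 -c "
from bench import robot
print(robot.close_job())"
```

```text
the job is handed in; nothing more can be done
None
```

The filler cap was pushed down, turned about 66° to its stop, lifted out and set upright in the black bowl; there was one brief 11 N catch on the way up, the last pictures show nothing else moved, and I handed the job in at about 20 s.

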